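# Load the bench dryer and shut its drawer

## Robot

A 6-joint arm with a two-finger parallel gripper is mounted at the origin on the work surface. World frame = base frame: x ahead of the robot, y to its left, z up, the work surface at z = 0. Lengths are in m, angles in rad, forces in N, time in s.
With the tool pointing down it reaches from about 0.275 to 0.825 m from the base axis. Payload 4.9 kg.
Tool frame: the origin (TCP) lies midway between the tips of the shut fingers; the grasp point (between the pads) lies 19 mm behind it; y points along the fingers, x is the direction in which the jaws open and shut, and the axes are right-handed (so a half turn about y gives the same grasp; the last joint's range is limited). The gripper opens to 85 mm and grips with 20 to 120 N. Pads are 22 mm wide; open, the fingers measure 114 mm over their backs; the gripper's body (76 mm by 85 mm) begins 54 mm behind the grasp point. The pads swing forward as they close: fully open they stand 13 mm farther back than shut.
Start: joints at [1.011, 0.326, -0.193, 1.052, 0, 1.437], TCP at [0.227, 0.501, 0.231] pointing down, gripper open.
Joint ranges: [-2.65, 2.65], [-0.97, 1.79], [-1.3, 1.35], [-1.93, 2.1], [-1.47, 1.37], [-3.14, 3.14]. Speed limits (rad/s): [2.57, 2.57, 3.14, 3.14, 3.14, 3.14].

## Interface

Orientations are given as a unit quaternion [x, y, z, w].
In Python, from station import sensors, snapshot, get_calibration, ticket, finder gives the robot as it stands. The module is installed in compiled form; this text tells all that it offers.
- The arm moves only by the shell command python3 -m handwheel 'ROWS'. ROWS is JSON, a list of rows, each a list of 7 numbers: the finger opening in cm, from 0 to 8.54, then the shift along the tool's x, y, z in cm, then the turn, a rotation vector about the tool's x, y, z in degrees. A call has 1 to 20 rows; each row is the pose to reach, as a shift and turn from the pose commanded when the call began, along the tool's axes at that moment; what a row does not reach only later rows make up. A row lasts 1/8 s, in which the tool goes at most 62.5 mm and 10.7 degrees, less where a joint would pass 70% of its speed; a pose out of reach is approached as far as the arm can. A call with a gripper value outside its range is refused whole. The fingers move at their own pace and stop on an object; the grip force is fixed at half the most. Time passes only in rows, so rows that repeat a pose let the fingers close. It gives the time, the measured TCP pose, the force and the opening at its end, in the units of the state.
- sensors.observe(): the state, without advancing time (a new reading comes with each control period).
- snapshot(name): name is "scene" or "side" or "wrist"; returns the picture (420x560x3 uint8, blue, green, red); there is no depth.
- get_calibration(name): a dict with "vertical_fov" (degrees; the focal length in pixels is half the picture's height over the tangent of half this angle, whatever the lens; pixels are square), "cx", "cy" (the principal point, pixels), "cam_to_world" (4x4, takes a point from camera to world coordinates). Camera axes: x right, y down, z forward; pixel columns grow to the right and rows downward; lengths in m; the calibration is good to about 2 mm. A picture is of the moment at which its call begins: read the wrist's pose just before it. get_calibration takes no time and is no camera call; for the wrist camera it gives the pose at the moment of the call.
- ticket.sign_off(): hands the job in, once; it reports no verdict.
Trained networks look in the newest picture that a camera, given by its name, has taken for a name from the list of things; names that differ only in an ending like _2 or _b are one class to them, and where a whole thing is asked for, a point or a joint stands for the part that bears it (a point fixed in the world has none). Each returns a list of dicts, best first, with "p" (0 to 1); they miss things now and then, are a little off and sometimes report something else, mostly with a low value. They report only what shows in the picture. A call takes as long as a camera call. They do not tell look-alikes from the thing itself.
- finder.masks_of(camera, target): "mask" (420x560 bool, what is visible of it) and "uv" ([column, row] in pixels, amid what is visible of it).
The state is a dict: "time": time; "joint_positions": joint angles; "qd": joint speeds; "joint_torque": joint torques, N m; "ee_pos": TCP position; "tool_rot": TCP orientation; "contact_force": force on the tool from outside, world axes, zero at the start; "wrist_torque": the same for the moment, N m; "width": opening from 0.0 (shut) to 1.0 (fully open).
Only numpy, scipy, OpenCV 4.12 (cv2) and the standard library are available. Lean on these libraries where they do the work, as an engineer would, in place of code of your own. Each camera call takes 0.05 s, during which the arm holds its last target.

## Task

Lift the white plaster corbel off its dark board and lay it, scrolls up, flat in the empty half of the dryer's open drawer, without touching the tan corbel that already lies in the other half. Then push the drawer gently home until it clicks in at its detent, and then press the red clamp lever on top of the dryer down until it stays down by itself. Leave everything else where it is.

Things in the scene. Friction and masses are not known exactly. Their poses are not given: they have to be found in the camera images.
- dryer: fixed green bench drying cabinet, 200 mm deep, 242 wide, 106 high, a drawer in its front, a clamp lever on top. Origin: bottom centre of its front face; x points into the cabinet (the way the drawer closes), y to the left seen from the robot, z up. Its opening reaches 14 to 94 mm above the bench. Two steel cheeks, 44 mm high, hold the lever's hinge at x = 165 mm, z = 135 mm.
- drawer (a joint): how far the drawer stands open, m: 0 is fully home, 0.125 to 0.15 at the start, at most 0.155. It slides with light drag and stays where it is left; a sprung detent resists with about 10 N from 15 to 6 mm before home, then draws it in and holds it.
- drawer_front (a point): centre of the flat outer face of the grey drawer front (242 mm wide, 80 high, 12 thick; edges 12 and 92 mm above the bench, this point 60 mm). Moves with the drawer; axes as the dryer's. A black flush pull is marked on its upper middle; nothing sticks out.
- tray_center (a point): centre of the tray's floor, 22 mm above the bench, 87 mm behind the drawer front's outer face; moves with the drawer; axes as the dryer's. The tray is 150 mm long (x) and 200 wide (y) inside; side and back walls rise 18 mm above its floor; a divider 6 mm thick and 12 mm high runs along y = 0, so each half is 97 mm wide.
- corbel: loose white plaster corbel to load: 90 mm long (x), 50 wide (y) with flat parallel sides, 0.28 kg; a base block 36 mm high carries a large scroll (55 mm high at x = +24 mm) and a small one (47 mm high at x = -30 mm); 43 mm high between them. Origin at the centre of its underside, z up. Starts on the board.
- dried: tan plaster corbel of the same shape and size, already lying in one half of the tray (the tray half that its y in the tray shows); origin at the centre of its underside.
- board: fixed dark wooden board, 160 x 120 x 12 mm, under the white corbel, on either side of the dryer; origin at the centre of its underside.
- clamp (a joint): angle of the clamp lever, rad: 0 is raised (sprung up), 0.5 is fully down and level. A detent near 0.42 must be passed, with up to about 10 N at the pad; past it the lever stays down by itself.
- clamp_pad (a point): centre of the top of the red press pad (36 x 56 mm) at the free end of the clamp lever, 110 mm from its hinge, towards the robot. Raised, it is about 70 mm behind the dryer's front face and 197 mm above the bench; down, 55 mm behind it and 145 mm above the bench. Turns with the lever.
- bowl: black rubber mixing bowl, 144 mm across, 75 mm high, standing on the side of the dryer where the board is not; origin at the centre of its underside
- tin: small yellow tin, 48 mm across, 45 mm high, standing on the dryer's top to the left (+y) of the lever; origin at the centre of its underside
- release_bottle: blue bottle, 64 mm across, 180 mm high; origin at the centre of its underside
- jar: amber jar, 80 mm across, 100 mm high; origin at the centre of its underside
- spatula: wooden-handled spatula lying flat, 280 mm long; origin on its underside
- brush: wooden-handled brush lying flat, 200 mm long; origin on its underside
There are look-alikes about, which are no part of the job. What is shaped like the corbel but blue or purple is not meant.

How it is judged:
On the way, in this order (a step that is already met when the one before it is completed fails the run):
1. the white corbel lies flat and released in the tray of the open drawer (x of corbel in the frame of tray_center between -0.075 and 0.075 m and y of corbel in the frame of tray_center between -0.1 and 0.1 m and z of corbel in the frame of tray_center between -0.006 and 0.006 m and angle between corbel's own z axis and vertical below 0.1 rad and contact force between the fingers and corbel below 0.2 N and linear speed of corbel below 0.03 m/s and value of joint drawer above 0.06 m), for 0.2 s.
2. the drawer is home at its detent, the lever not yet pressed down (value of joint drawer below 0.004 m and value of joint clamp below 0.3 rad), for 0.2 s.
3. the clamp lever is down past its detent (value of joint clamp above 0.46 rad), for 0.2 s.
At the end, for the whole second after the job is handed in: The drawer is home (within 4 mm) and the clamp lever stays down (above 0.46 rad) on its own; both corbels lie at rest on the tray floor, scrolls up (within 0.1 rad and 6 mm of the floor), with their centres inside the tray (value of joint drawer below 0.004 m and value of joint clamp above 0.46 rad and x of corbel in the frame of tray_center between -0.075 and 0.075 m and y of corbel in the frame of tray_center between -0.1 and 0.1 m and z of corbel in the frame of tray_center between -0.006 and 0.006 m and angle between each of corbel, dried's own z axis and vertical below 0.1 rad and x of dried in the frame of tray_center between -0.075 and 0.075 m and y of dried in the frame of tray_center between -0.1 and 0.1 m and z of dried in the frame of tray_center between -0.006 and 0.006 m and linear speed of each of corbel, dried below 0.02 m/s); the robot touches nothing.
It fails at once if the robot touches the tan corbel (over 2 N) (contact force between any of the fingers, the arm and dried above 2 N).
It fails at once if the white corbel is knocked against the tan one (over 8 N) (contact force between corbel and dried above 8 N).
It fails at once if the drawer is slammed (closing faster than 0.5 m/s) (velocity of joint drawer below -0.5 m/s).
It fails at once if another thing is shifted by more than 30 mm (distance of any of bowl, tin, release_bottle, jar, spatula, brush from where it was at the start of the episode above 0.03 m).
It also fails if it takes over 70 s, if anything falls off the work surface, if the arm or the gripper's body presses on something with over 40 N, if the wrist force passes 120 N, or if a joint passes its speed limit or range.

## Working session

There is one attempt and no reset: what is moved stays moved. The work goes in short steps, Python scripts to look and compute and a shell command to move; the robot and the scene stay as the last step left them, time stands still between calls to the robot, and variables do not carry over. Pictures are saved under pics/ and viewed, and the job is handed in when it is done.

```bash
mkdir -p pics
cat > h.py <<'E'
import numpy as np,cv2
from station import sensors,snapshot,get_calibration,ticket,finder
from scipy.spatial.transform import Rotation as R
def cal(n):
    c=get_calibration(n);f=210/np.tan(np.radians(c['vertical_fov'])/2);return f,c['cx'],c['cy'],np.array(c['cam_to_world'])
def ray(n,u,v,z,c=None):
    f,cx,cy,T=c or cal(n);d=T[:3,:3]@np.array([(u-cx)/f,(v-cy)/f,1.]);o=T[:3,3];return o+d*(z-o[2])/d[2]
def proj(n,P,c=None):
    f,cx,cy,T=c or cal(n);q=(np.atleast_2d(P)-T[:3,3])@T[:3,:3];return np.c_[cx+f*q[:,0]/q[:,2],cy+f*q[:,1]/q[:,2]]
E
python3 - <<'E'
from h import *
for n in ["scene","side","wrist"]:
    im=snapshot(n);cv2.imwrite(f"pics/{n}0.png",im);c=cal(n);print(n,c[:3],c[3].round(3).tolist())
    print(get_calibration(n).keys())
    for t in ["dryer","drawer_front","corbel","dried","board","clamp_pad","tin","bowl"]:
        try:
            print(t,[(round(r['p'],2),np.round(r['uv']).tolist(),int(r['mask'].sum())) for r in finder.masks_of(n,t)[:4]])
        except Exception as e: print(t,e)
print(sensors.observe())
E
```

```text
scene (np.float64(530.7187708660379), 276.892199818655, 204.8777652353148) [[-0.836, 0.399, -0.377, 1.107], [0.549, 0.629, -0.551, 0.887], [0.017, -0.667, -0.745, 1.309], [0.0, 0.0, 0.0, 1.0]]
dict_keys(['vertical_fov', 'cx', 'cy', 'cam_to_world'])
dryer []
drawer_front [(0.9, [282.0, 229.0], 2198)]
corbel [(0.77, [221.0, 197.0], 502), (0.7, [259.0, 183.0], 450), (0.69, [269.0, 124.0], 378), (0.58, [233.0, 160.0], 450)]
dried [(0.61, [285.0, 248.0], 651), (0.38, [186.0, 175.0], 729)]
board [(0.56, [243.0, 166.0], 640)]
clamp_pad [(0.66, [222.0, 228.0], 567)]
tin [(0.9, [224.0, 266.0], 351)]
bowl [(0.8, [352.0, 282.0], 1871)]
side (np.float64(509.27151416132557), 277.7689933710346, 218.7939323468887) [[-0.996, -0.053, 0.074, 0.407], [-0.091, 0.577, -0.812, 1.231], [0.0, -0.815, -0.579, 1.017], [0.0, 0.0, 0.0, 1.0]]
dict_keys(['vertical_fov', 'cx', 'cy', 'cam_to_world'])
dryer [(0.98, [223.0, 254.0], 7265)]
drawer_front [(0.61, [273.0, 252.0], 2040), (0.4, [271.0, 385.0], 287)]
corbel [(0.97, [301.0, 195.0], 463), (0.81, [360.0, 215.0], 525), (0.71, [304.0, 218.0], 435), (0.69, [263.0,
[... 525 characters left out ...]
0.65, [205.0, 381.0], 2346)]
{'time': 1.35, 'joint_positions': array([ 1.01078116e+00,  3.26197196e-01, -1.92621367e-01,  1.05200100e+00,
        1.20156372e-05,  1.43658685e+00]), 'qd': array([ 0.00101013, -0.00193533, -0.00134454, -0.0002122 , -0.00082639,
       -0.00092413]), 'joint_torque': array([ 1.82425945e-03, -4.43342614e+01,  2.62750626e+01,  1.46770300e-03,
        1.14439561e-04,  7.67990684e-06]), 'ee_pos': array([0.22717388, 0.50089707, 0.23127424]), 'tool_rot': array([-0.59435952, -0.38305255,  0.38307103,  0.59436024]), 'contact_force': array([ 0.25845303, -0.24155189,  1.22513947]), 'wrist_torque': array([-0.03456764, -0.03070344,  0.05100797]), 'width': 1.0012906567658215}
```

View pics/scene0.png

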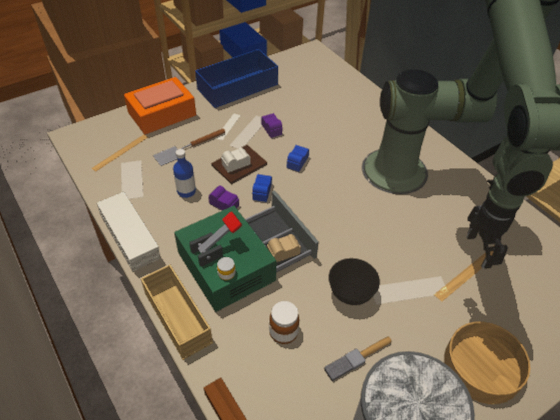

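View pics/side0.png

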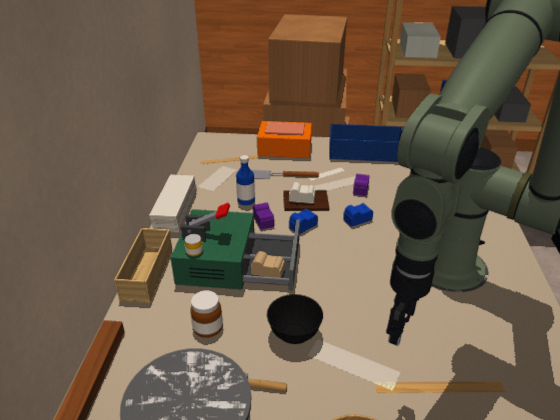

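View pics/wrist0.png

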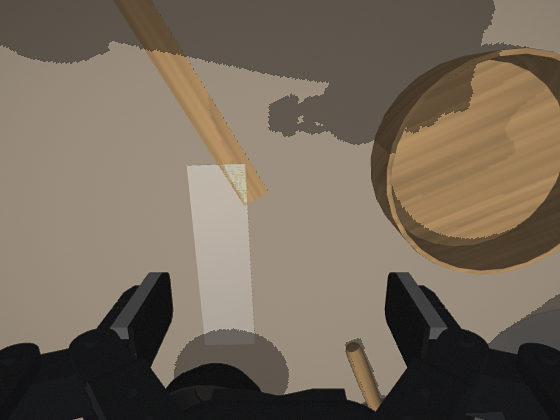

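The white corbel on the dark board is at scene (235,160) and side (302,193). The look-alikes are blue or purple: scene (272,124), (298,157), (262,187) and (223,197). The tan one is in the drawer at scene (284,246). Next I'll enlarge a crop to confirm.

Run:
```python
from h import *
a=cv2.imread('pics/scene0.png')[130:310,165:345];b=cv2.imread('pics/side0.png')[160:300,160:380]
a=cv2.resize(a,(600,600),interpolation=cv2.INTER_CUBIC);b=cv2.resize(b,(800,509),interpolation=cv2.INTER_CUBIC)
cv2.imwrite('pics/ca.png',a);cv2.imwrite('pics/cb.png',b)
for z in (.012,.048,.06): print(z,ray('scene',235,160,z),ray('side',302,193,z))
```

```text
0.012 [ 0.45902642 -0.33112463  0.012     ] [ 0.46148728 -0.34916858  0.012     ]
0.048 [ 0.47702746 -0.29731642  0.048     ] [ 0.45952933 -0.29259735  0.048     ]
0.06 [ 0.4830278  -0.28604702  0.06      ] [ 0.45887668 -0.27374027  0.06      ]
```

View pics/ca.png

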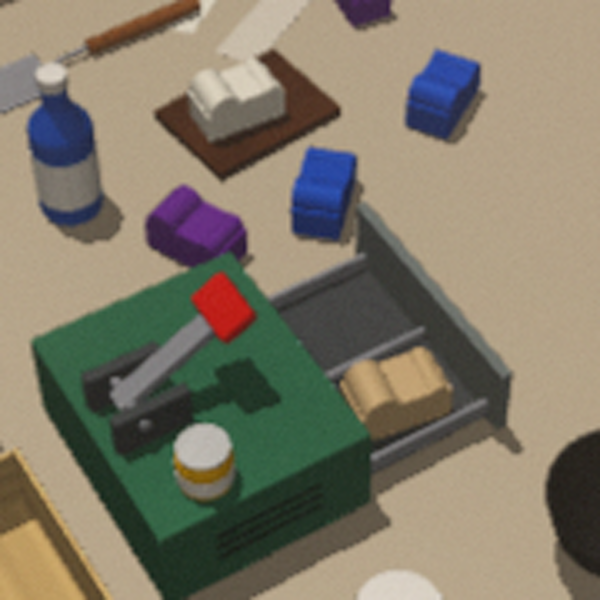

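View pics/cb.png

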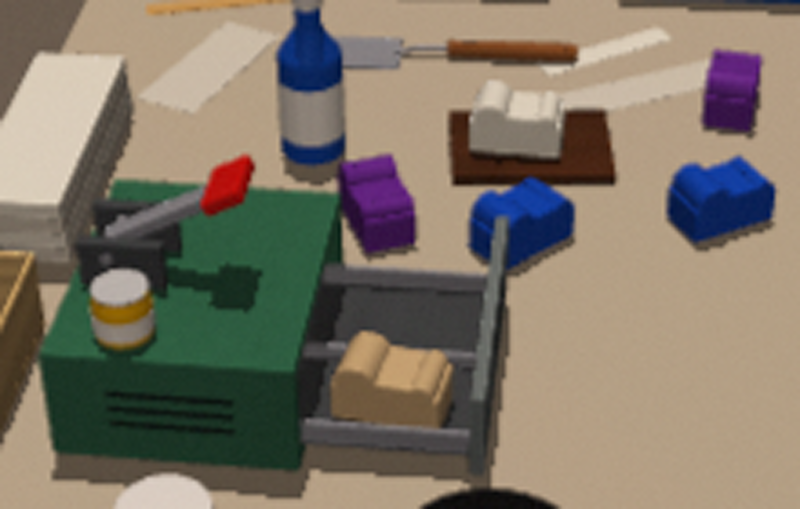

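The white corbel lies on the dark board, and its large scroll (the taller one) points away from the robot, to the left in the side view. The tan corbel is in the near (+y) half of the tray, so the −y half is empty. I'll measure roughly from this, then move the wrist camera over for a precise look.

```bash
cat >> h.py <<'E'
def plan(p,Rt):
    """shift cm / rotvec deg from current (measured) pose to world p, Rt"""
    s=sensors.observe();R0=R.from_quat(s['tool_rot'])
    d=R0.inv().apply(np.array(p)-s['ee_pos'])*100;rv=np.degrees((R0.inv()*Rt).as_rotvec())
    return d.round(2),rv.round(2)
def down(yaw):
    # tool y down, tool x (jaw axis) at world yaw
    x=np.array([np.cos(yaw),np.sin(yaw),0]);y=np.array([0,0,-1.]);return R.from_matrix(np.c_[x,y,np.cross(x,y)])
def tri(us,us2,n1='scene',n2='side'):
    out=[]
    A=np.zeros((3,3));b=np.zeros(3)
    for n,(u,v) in ((n1,us),(n2,us2)):
        f,cx,cy,T=cal(n);d=T[:3,:3]@np.array([(u-cx)/f,(v-cy)/f,1.]);d/=np.linalg.norm(d);M=np.eye(3)-np.outer(d,d);A+=M;b+=M@T[:3,3]
    return np.linalg.solve(A,b)
E
python3 - <<'E'
from h import *
s=sensors.observe();print(R.from_quat(s['tool_rot']).as_matrix().round(3))
print('front tops',ray('scene',273.6,192.4,.092),ray('scene',318.6,242.8,.092),ray('side',298,220.5,.092),ray('side',293,270,.092))
print('tri R',tri((273.6,192.4),(297.5,220.5)))
# pad centre
print('pad',tri((232,222),(222.5,211)))
m=cal('wrist');Rt=R.from_quat(s['tool_rot']).as_matrix();print('cam in tool',Rt.T@(m[3][:3,3]-s['ee_pos']),(Rt.T@m[3][:3,:3]).round(3))
E
```

```text
[[ 0.413 -0.    -0.911]
 [ 0.911 -0.     0.413]
 [-0.    -1.     0.   ]]
front tops [ 0.47113994 -0.06341272  0.092     ] [0.47017418 0.17441743 0.092     ] [ 0.46124123 -0.06279253  0.092     ] [0.46123156 0.17194166 0.092     ]
tri R [ 0.46437821 -0.07291072  0.08253984]
pad [0.67629218 0.03927335 0.18332495]
cam in tool [-0.00037449 -0.14221474  0.07771576] [[ 1.    -0.001  0.   ]
 [-0.001 -0.305  0.952]
 [-0.001 -0.952 -0.305]]
```

Run:
```python
from h import *
print(plan((.40,-.10,.38),down(np.pi/2)))
```

```text
(array([-47.59, -14.87, -40.56]), array([ -0. , -24.4,  -0. ]))
```

```bash
python3 -m handwheel '[[8.5,0,-5,0,0,0,0],[8.5,-3,-10,-2,0,-2,0],[8.5,-8,-14.9,-6,0,-5,0],[8.5,-13,-14.9,-10,0,-8,0],[8.5,-18,-14.9,-14,0,-11,0],[8.5,-23,-14.9,-18,0,-13,0],[8.5,-28,-14.9,-22.5,0,-16,0],[8.5,-33,-14.9,-27,0,-18,0],[8.5,-38,-14.9,-31,0,-20,0],[8.5,-43,-14.9,-36,0,-22,0],[8.5,-46,-14.9,-39,0,-24,0],[8.5,-47.6,-14.9,-40.6,0,-24.4,0],[8.5,-47.6,-14.9,-40.6,0,-24.4,0],[8.5,-47.6,-14.9,-40.6,0,-24.4,0],[8.5,-47.6,-14.9,-40.6,0,-24.4,0]]'
python3 - <<'E'
from h import *
c=cal('wrist');np.savez('pics/w1.npz',f=c[0],cx=c[1],cy=c[2],T=c[3])
cv2.imwrite("pics/w1.png",snapshot('wrist'))
for t in ["corbel","dried","board","clamp_pad","drawer_front","tin"]:
    print(t,[(round(r['p'],2),np.round(r['uv']).tolist(),int(r['mask'].sum())) for r in finder.masks_of('wrist',t)[:5]])
E
```

```text
time: 3.22
ee_pos: [0.4, -0.0992, 0.3805]
tool_rot: [0.5, 0.5, -0.5, -0.5]
contact_force: [0.1, -0.0, -0.3]
width: 0.993
corbel [(0.94, [31.0, 24.0], 3000), (0.77, [235.0, 184.0], 2720), (0.74, [364.0, 232.0], 13417), (0.7, [182.0, 42.0], 3607), (0.57, [225.0, 272.0], 2636)]
dried [(0.82, [424.0, 249.0], 3060)]
board [(0.82, [138.0, 158.0], 6049)]
clamp_pad []
drawer_front [(0.91, [364.0, 233.0], 13405)]
tin []
```

View pics/w1.png

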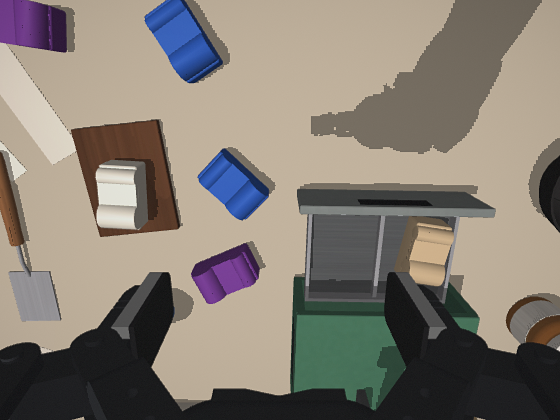

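The wrist view shows the board at (127,178) with the white corbel at (122,194), large scroll toward the image bottom (+x). The open drawer is at (380,250) with its empty left half (−y) at about (342,250), and the tan corbel at (430,250). I'll fit poses by silhouettes and edges.

```bash
cat >> h.py <<'E'
def corbel_pts():
    X=[];
    P=[(-.045,0),(.045,0),(-.045,.036),(.045,.036)]
    A=[(.024+.020*np.cos(t),.035+.020*np.sin(t)) for t in np.linspace(0,np.pi,13)]
    B=[(-.030+.014*np.cos(t),.033+.014*np.sin(t)) for t in np.linspace(0,np.pi,13)]
    M=[(-.03,.043),(.024,.043),(-.03,0),(.024,0)]
    return [np.array([(x,y,z) for x,z in Q for y in(-.025,.025)]) for Q in (P,A+[(.004,0),(.044,0)],B+[(-.044,0),(-.016,0)],M)]
def place(P,p,yaw):
    c,s=np.cos(yaw),np.sin(yaw);return np.c_[c*P[:,0]-s*P[:,1]+p[0],s*P[:,0]+c*P[:,1]+p[1],P[:,2]+p[2]]
def sil(n,p,yaw,c,S=4):
    m=np.zeros((420*S,560*S),np.uint8)
    for q in corbel_pts():
        h=cv2.convexHull((proj(n,place(q,p,yaw),c)*S).astype(np.float32));cv2.fillConvexPoly(m,h.astype(np.int32),255)
    return cv2.resize(m,(560,420),interpolation=cv2.INTER_AREA)/255.
def fit(n,mask,c,z,p0):
    from scipy.optimize import minimize
    mask=mask.astype(float)
    f=lambda v:np.abs(sil(n,(v[0],v[1],z),v[2],c)-mask).sum()
    best=None
    for y in (p0[2]-.15,p0[2],p0[2]+.15):
        r=minimize(f,(p0[0],p0[1],y),method='Nelder-Mead',options=dict(initial_simplex=np.array([(p0[0],p0[1],y)]*4)+np.array([[0,0,0],[.01,0,0],[0,.01,0],[0,0,.1]]),xatol=1e-4,fatol=.5))
        if best is None or r.fun<best.fun: best=r
    return best.x,best.fun,mask.sum()
E
python3 - <<'E'
from h import *
d=np.load('pics/w1.npz');c=(float(d['f']),float(d['cx']),float(d['cy']),d['T'])
im=cv2.imread('pics/w1.png');hsv=cv2.cvtColor(im,cv2.COLOR_BGR2HSV)
print(ray('w',122,194,.05,c),ray('w',430,250,.06,c))
# white corbel mask by colour within board window
ym=hsv[...,1]; roi=np.zeros(im.shape[:2],bool);roi[150:236,88:155]=1
print(im[200,120],im[200,143],im[200,160],im[180,120],im[248,428],im[240,410],im[260,340])
def show(mask,n): cv2.imwrite(n,cv2.resize((mask*255).astype(np.uint8)[130:300,60:480],None,fx=1.9,fy=1.9))
m=roi&~((im[...,2].astype(int)-im[...,0]>18))
n,l,st,_=cv2.connectedComponentsWithStats(m.astype(np.uint8));k=1+np.argmax(st[1:,4]);m=l==k
m=cv2.morphologyEx(m.astype(np.uint8),cv2.MORPH_CLOSE,np.ones((5,5)))>0
x,e,a=fit('w',m,c,.012,(*ray('w',122,194,.04,c)[:2],0));print('corbel',x,np.degrees(x[2]),e,a)
ov=im.copy()
for p,yaw,z in ((x[:2],x[2],.012),):
    s=(sil('w',(*p,z),yaw,c)>.5).astype(np.uint8)
    cs,_=cv2.findContours(s,0,1);cv2.drawContours(ov,cs,-1,(0,0,255),1)
cs,_=cv2.findContours(m.astype(np.uint8),0,1);cv2.drawContours(ov,cs,-1,(0,255,0),1)
cv2.imwrite('pics/ov1.png',cv2.resize(ov[100:260,50:230],None,fx=3.7,fy=3.7,interpolation=cv2.INTER_CUBIC))
cv2.imwrite('pics/dr1.png',cv2.resize(im[170:330,280:500],None,fx=3.6,fy=3.6,interpolation=cv2.INTER_CUBIC))
E
```

```text
[ 0.45879741 -0.30770497  0.05      ] [0.53551439 0.10808541 0.06      ]
[216 226 226] [83 88 91] [42 58 86] [209 219 225] [141 177 207] [ 76  94 109] [86 87 86]
corbel [ 0.46547354 -0.31227862 -0.08742279] -5.008956967017483 1434.141176470588 2043.0
```

View pics/ov1.png

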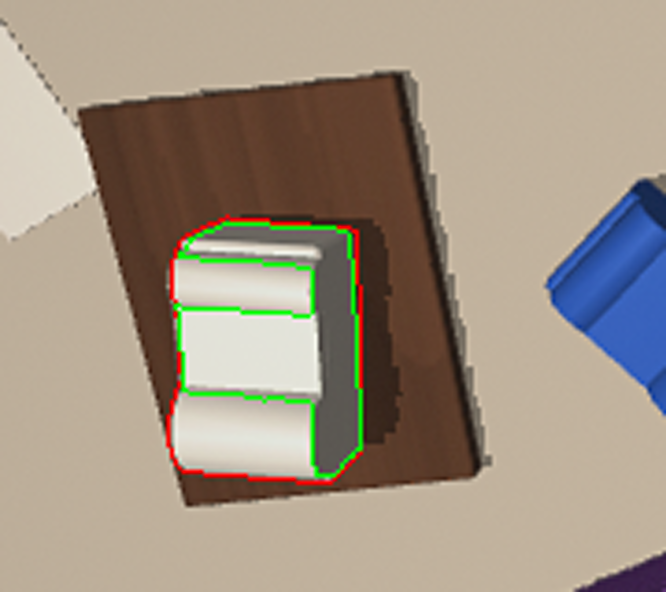

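View pics/dr1.png

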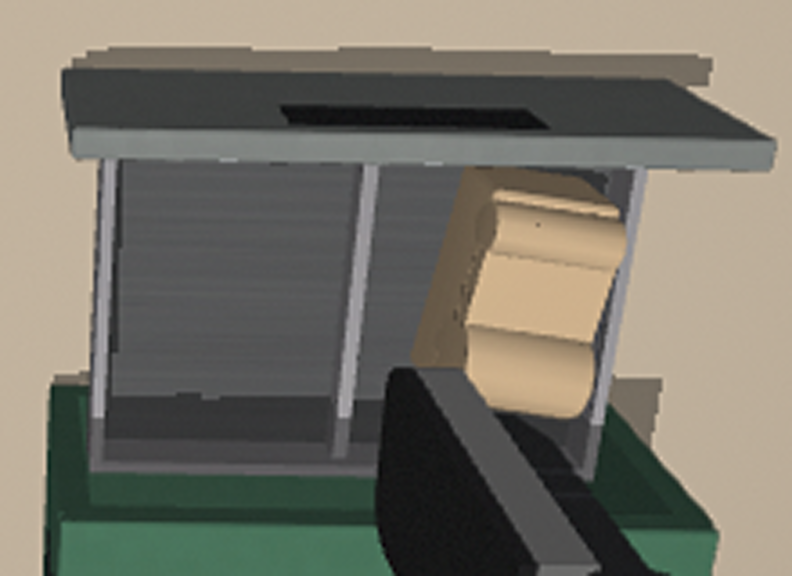

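Run:
```python
from h import *
d=np.load('pics/w1.npz');c=(float(d['f']),float(d['cx']),float(d['cy']),d['T'])
im=cv2.imread('pics/w1.png')
b=im.astype(int)
roi=np.zeros(im.shape[:2],np.uint8);roi[155:236,90:149]=1
m=(roi>0)&((b[...,2]-b[...,0]<=18)|(b.min(2)>130))
n,l,st,_=cv2.connectedComponentsWithStats(m.astype(np.uint8));m=(l==1+np.argmax(st[1:,4])).astype(np.uint8)
m=cv2.morphologyEx(m,cv2.MORPH_CLOSE,np.ones((7,7)))
x,e,a=fit('w',m>0,c,.012,(.4655,-.312,-.087));print('corbel',x,np.degrees(x[2]),e,a)
bm=finder.masks_of('side','corbel') if 0 else None
P=lambda X,Y,z:ray('w',280+X/3.6,170+Y/3.6,z,c)
a=P(75,130,.092);b2=P(775,140,.092);print('outer',a,b2,np.linalg.norm(b2-a),'mid',(a+b2)/2,'yaw',np.degrees(np.arctan2(-(b2-a)[0],(b2-a)[1])))
a=P(75,158,.092);b2=P(775,170,.092);print('inner',a,b2,(a+b2)/2)
for nm,q,z in (('Lwall near',(110,160),.04),('Lwall',(97,415),.04),('div',(370,165),.034),('div far',(343,415),.034),('Rwall near',(640,170),.04),('Rwall far',(599,420),.04),('dryer edge L',(60,520),.106),('dryer edge R',(718,535),.106),('traybackL',(95,470),.04),('traybackR',(380,473),.04)):
    print(nm,P(*q,z))
```

```text
corbel [ 0.46489023 -0.31288872 -0.06301715] -3.610616913583037 199.34117647058827 3288.0
outer [ 0.46200228 -0.07205609  0.092     ] [0.46549315 0.16700854 0.092     ] 0.2390901118497388 mid [0.46374772 0.04747623 0.092     ] yaw -0.8365864071536281
inner [ 0.47209481 -0.07186348  0.092     ] [0.47636668 0.16896282 0.092     ] [0.47423075 0.04854967 0.092     ]
Lwall near [ 0.4910165  -0.05501813  0.04      ]
Lwall [ 0.60168887 -0.05734488  0.04      ]
div [0.49513945 0.04691734 0.034     ]
div far [0.60513516 0.04525694 0.034     ]
Rwall near [0.4950164  0.14936899 0.04      ]
Rwall far [0.60394623 0.14873943 0.04      ]
dryer edge L [ 0.6065687  -0.07556769  0.106     ]
dryer edge R [0.6128694  0.16483644 0.106     ]
traybackL [ 0.62750351 -0.0575534   0.04      ]
traybackR [0.62890211 0.06106828 0.04      ]
```

Run:
```python
from h import *
Rg=down(np.radians(86))
print(plan((.465,-.3129,.10),Rg),plan((.465,-.3129,.024),Rg))
```

```text
(array([-21.3 ,  28.05,  -6.44]), array([ 0.02,  4.05, -0.01])) (array([-21.3 ,  35.65,  -6.44]), array([ 0.02,  4.05, -0.01]))
```

```bash
python3 -m handwheel '[[8.5,-5,2,-1.5,0,1,0],[8.5,-10,5,-3,0,2,0],[8.5,-15,9,-4.5,0,3,0],[8.5,-19,14,-6,0,4,0],[8.5,-21.3,19,-6.4,0,4,0],[8.5,-21.3,24,-6.4,0,4,0],[8.5,-21.3,27,-6.4,0,4,0],[8.5,-21.3,27,-6.4,0,4,0],[8.5,-21.3,27,-6.4,0,4,0]]'
python3 - <<'E'
from h import *
c=cal('wrist');im=snapshot('wrist')
ov=im.copy()
s=(sil('w',(.4649,-.3129,.012),-.065,c)>.5).astype(np.uint8)
cs,_=cv2.findContours(s,0,1);cv2.drawContours(ov,cs,-1,(0,0,255),1)
cv2.imwrite('pics/w2.png',ov)
E
```

```text
time: 4.7
ee_pos: [0.4651, -0.3138, 0.1116]
tool_rot: [0.518, 0.482, -0.482, -0.516]
contact_force: [-0.3, 0.3, -0.4]
width: 0.995
```

View pics/w2.png

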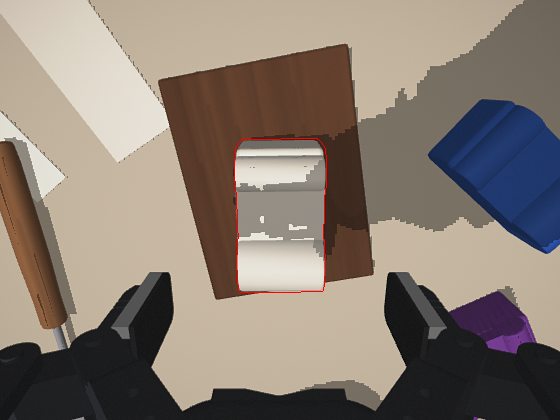

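The outline matches the white corbel at (281,215), which is centred between the fingers. Next: descend and grip.

```bash
python3 -m handwheel '[[8.5,0,4,0,0,0,0],[8.5,0,7,0,0,0,0],[8.5,0,8.7,0,0,0,0],[8.5,0,8.7,0,0,0,0],[4.5,0,8.7,0,0,0,0],[4,0,8.7,0,0,0,0],[4,0,8.7,0,0,0,0],[4,0,8.7,0,0,0,0],[4,0,8.7,0,0,0,0],[4,0,8.7,0,0,0,0]]'; python3 -m handwheel '[[4,0,-1.5,0,0,0,0],[4,0,-4,0,0,0,0],[4,0,-8,0,0,0,0],[4,0,-11,0,0,0,0],[4,0,-12,0,0,0,0],[4,0,-12,0,0,0,0],[4,0,-12,0,0,0,0]]'
python3 - <<'E'
from h import *
cv2.imwrite('pics/w3.png',snapshot('wrist'));cv2.imwrite('pics/s3.png',snapshot('side'))
print(sensors.observe()['ee_pos'],plan((.540,-.008,.136),down(np.radians(89))))
E
```

```text
time: 6.0
ee_pos: [0.4653, -0.314, 0.0248]
tool_rot: [0.518, 0.482, -0.482, -0.516]
contact_force: [-0.5, 0.6, 7.9]
width: 0.578
time: 6.88
ee_pos: [0.4634, -0.3125, 0.1418]
tool_rot: [-0.516, -0.482, 0.482, 0.518]
contact_force: [0.3, -0.6, -3.7]
width: 0.579
[ 0.46351083 -0.31257896  0.14183012] (array([30.92,  0.62, -5.51]), array([-0.12, -3.  ,  0.1 ]))
```

View pics/w3.png

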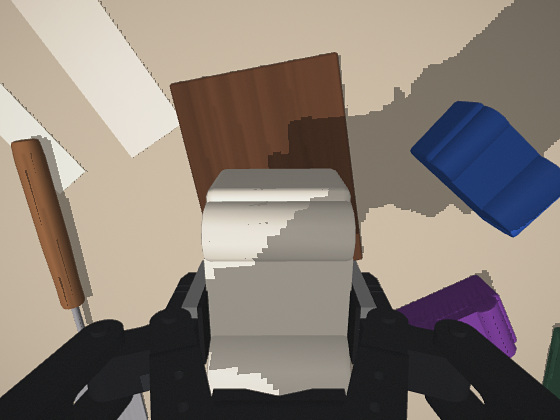

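View pics/s3.png

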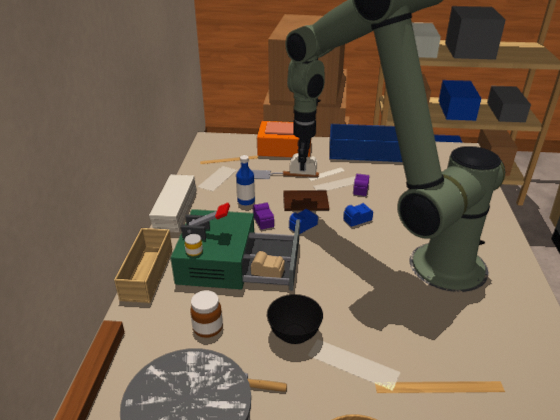

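Held firmly and level: the corbel is between the pads at wrist (280,260), and the board at (265,130) is empty. Carrying it over the empty half.

```bash
python3 -m handwheel '[[4,2,0,-0.5,0,0,0],[4,6,0,-1,0,-0.5,0],[4,10,0,-2,0,-1,0],[4,14,0,-3,0,-1.5,0],[4,18.5,0,-4,0,-2,0],[4,23,0,-4.8,0,-2.5,0],[4,27,0,-5.5,0,-3,0],[4,29.5,0,-5.5,0,-3,0],[4,30.9,0,-5.5,0,-3,0],[4,30.9,0,-5.5,0,-3,0],[4,30.9,0,-5.5,0,-3,0]]'
python3 - <<'E'
from h import *
print(sensors.observe()['ee_pos'],plan((.540,-.008,.136),down(np.radians(89))))
c=cal('wrist');im=snapshot('wrist')
for q,z in (((.463-.0,.0475),.092),((.551,.046),.022)): print(proj('w',[(*q,z)],c))
cv2.imwrite('pics/w4.png',im);cv2.imwrite('pics/s4.png',cv2.resize(snapshot('side')[130:330,130:410],None,fx=2.8,fy=2.8))
E
```

```text
time: 8.35
ee_pos: [0.5406, -0.0095, 0.1432]
tool_rot: [0.505, 0.495, -0.496, -0.504]
contact_force: [0.4, -1.0, -3.3]
width: 0.572
[ 0.54062955 -0.00953983  0.14318691] (array([0.15, 0.72, 0.07]), array([-0.01, -0.04, -0.03]))
[[390.89837287  84.60278208]]
[[353.26623442 208.2612975 ]]
```

View pics/w4.png

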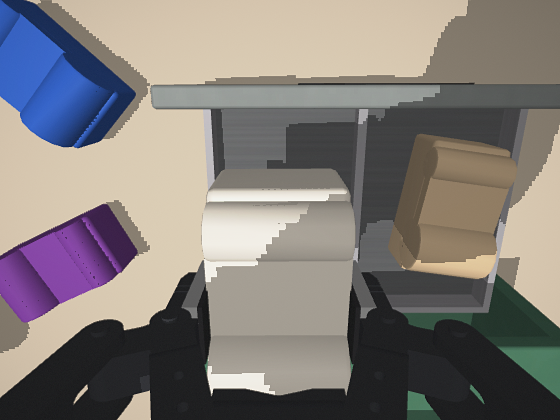

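View pics/s4.png

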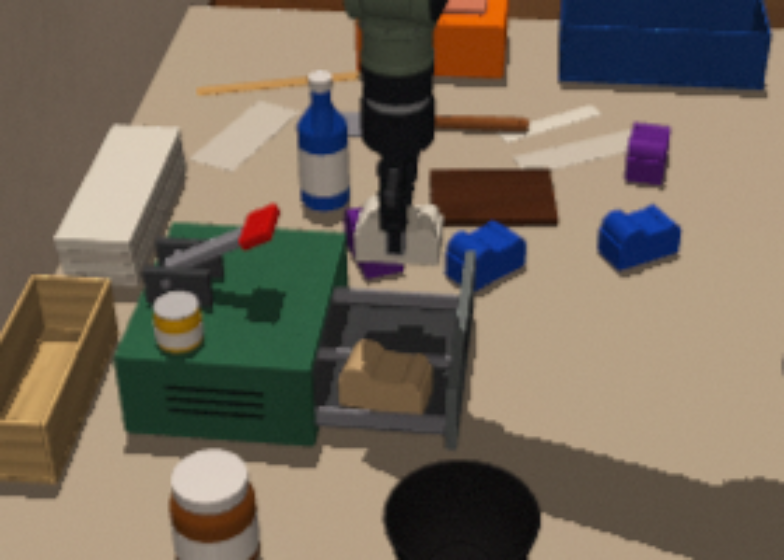

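Run:
```python
from h import *
c=cal('wrist')
for nm,u,v,z in (('div',361,115,.034),('div',358,240,.034),('Lw',210,115,.04),('Rw',524,115,.04),('Rw',489,300,.04),('frontL outer',152,86,.092),('front inner L',152,108,.092),('tan base',391,250,.022),('tan',397,232,.036),('tan top',408,262,.07),('dryerfront',500,310,.106),('backR in',489,292,.04)): print(nm,ray('w',u,v,z,c).round(4))
```

```text
div [0.482  0.0457 0.034 ]
div [0.5719 0.0478 0.034 ]
Lw [ 0.4796 -0.0534  0.04  ]
Rw [0.4837 0.1499 0.04  ]
Rw [0.6208 0.1483 0.04  ]
frontL outer [ 0.4614 -0.0718  0.092 ]
front inner L [ 0.472  -0.0731  0.092 ]
tan base [0.5861 0.0766 0.022 ]
tan [0.5653 0.0754 0.036 ]
tan top [0.5723 0.0726 0.07  ]
dryerfront [0.5849 0.1132 0.106 ]
backR in [0.6138 0.1472 0.04  ]
```

```bash
python3 -m handwheel '[[4,0.2,2,0,0,0,0],[4,0.3,5,0,0,0,0],[4,0.3,7.5,0,0,0,0],[4,0.3,9.3,0,0,0,0],[4,0.3,10.2,0,0,0,0],[4,0.3,10.6,0,0,0,0],[4,0.3,10.6,0,0,0,0]]'
python3 -m handwheel '[[4,0,0.1,0,0,0,0],[4,0,0.2,0,0,0,0],[4,0,0.2,0,0,0,0]]'
```

```text
time: 9.32
ee_pos: [0.5411, -0.0062, 0.0376]
tool_rot: [0.505, 0.496, -0.495, -0.504]
contact_force: [0.1, -0.1, -2.7]
width: 0.576
time: 9.7
ee_pos: [0.5409, -0.0058, 0.0355]
tool_rot: [0.504, 0.496, -0.496, -0.504]
contact_force: [0.1, 0.5, -2.1]
width: 0.575
```

```bash
python3 -m handwheel '[[4,0,0.1,0,0,0,0],[4,0,0.1,0,0,0,0],[4,0,0.1,0,0,0,0]]'
```

```text
time: 10.07
ee_pos: [0.5412, -0.0059, 0.0347]
tool_rot: [0.505, 0.496, -0.495, -0.504]
contact_force: [-0.8, 0.4, 4.0]
width: 0.571
```

In contact with the floor (force went from −2.1 to +4 N). Opening slightly, then rising.

```bash
python3 -m handwheel '[[5.6,0,0,0,0,0,0],[6.2,0,0,0,0,0,0],[6.4,0,0,0,0,0,0],[6.4,0,0,0,0,0,0],[6.4,0,-1.5,0,0,0,0],[6.4,0,-4,0,0,0,0],[6.4,0,-8,0,0,0,0],[6.4,0,-13,0,0,0,0],[6.4,0,-15,0,4,0,0],[6.4,0,-15,6,0,0,0],[6.4,0,-15,6,0,0,0]]'
python3 - <<'E'
from h import *
c=cal('wrist');im=snapshot('wrist')
s=(sil('w',(.541,-.006,.022),-.017,c)>.5).astype(np.uint8)
cs,_=cv2.findContours(s,0,1);cv2.drawContours(im,cs,-1,(0,0,255),1)
cv2.imwrite('pics/w5.png',im)
cv2.imwrite('pics/s5.png',cv2.resize(snapshot('side')[130:330,130:410],None,fx=2.8,fy=2.8))
E
```

```text
time: 11.45
ee_pos: [0.4671, -0.0025, 0.1794]
tool_rot: [-0.499, -0.492, 0.5, 0.51]
contact_force: [1.0, 0.3, 1.0]
width: 0.743
```

View pics/w5.png

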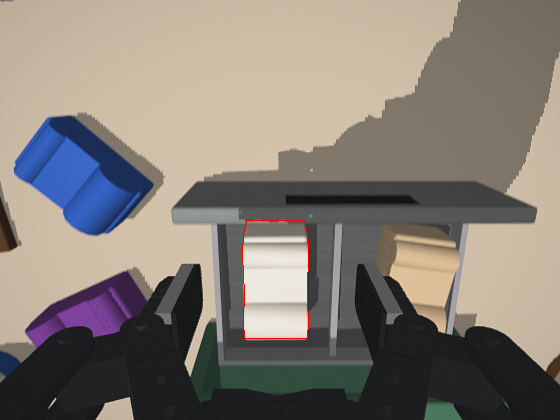

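View pics/s5.png

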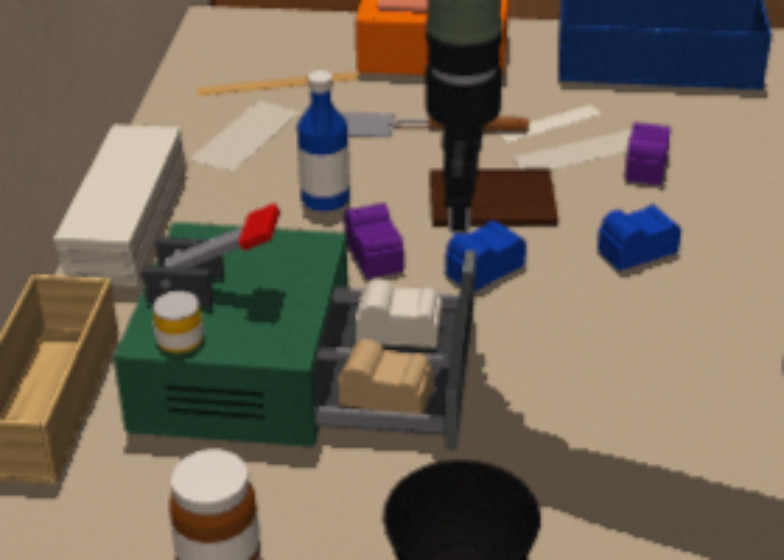

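The white corbel lies flat in the −y half (wrist (276,280)), its outline matches the predicted pose, and it is clear of the divider and the tan corbel. Next is pushing the drawer with shut fingers, the tool leaned back about 20° so the body stays clear of the lever.

Run:
```python
from h import *
Rt=down(np.pi/2)*R.from_rotvec([np.radians(-20),0,0]);print(Rt.as_matrix().round(2))
print(sensors.observe()['ee_pos'])
print(plan((.39,.047,.18),Rt),plan((.42,.047,.072),Rt))
```

```text
[[ 0.    0.34 -0.94]
 [ 1.    0.    0.  ]
 [ 0.   -0.94 -0.34]]
[ 0.4785918  -0.00446409  0.18446039]
(array([4.99, 0.46, 8.95]), array([-20.08,  -0.99,  -0.16])) (array([ 5.04, 11.26,  5.93]), array([-20.08,  -0.99,  -0.16]))
```

```bash
python3 -m handwheel '[[4,1.5,0,3,-5,0,0],[0,3,0.3,6,-10,-0.5,0],[0,5,0.5,9,-15,-1,0],[0,5,2.5,8.5,-20,-1,0],[0,5,6,7.5,-20,-1,0],[0,5,9,6.7,-20,-1,0],[0,5,11.2,6,-20,-1,0],[0,5,11.2,6,-20,-1,0],[0,5,11.2,6,-20,-1,0]]'
python3 - <<'E'
from h import *
s=sensors.observe();print(s['ee_pos'],R.from_quat(s['tool_rot']).as_matrix().round(3).tolist())
cv2.imwrite('pics/w6.png',snapshot('wrist'))
cv2.imwrite('pics/s6.png',cv2.resize(snapshot('side')[130:330,130:410],None,fx=2.8,fy=2.8))
E
```

```text
time: 12.68
ee_pos: [0.4231, 0.0461, 0.0736]
tool_rot: [0.58, 0.579, -0.406, -0.404]
contact_force: [0.2, -0.5, -0.5]
width: 0.0
[0.42314282 0.04613529 0.07356411] [[0.0, 0.344, -0.939], [1.0, -0.003, -0.001], [-0.003, -0.939, -0.344]]
```

View pics/w6.png

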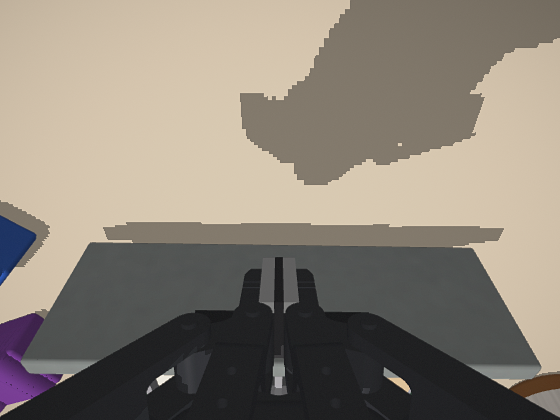

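View pics/s6.png

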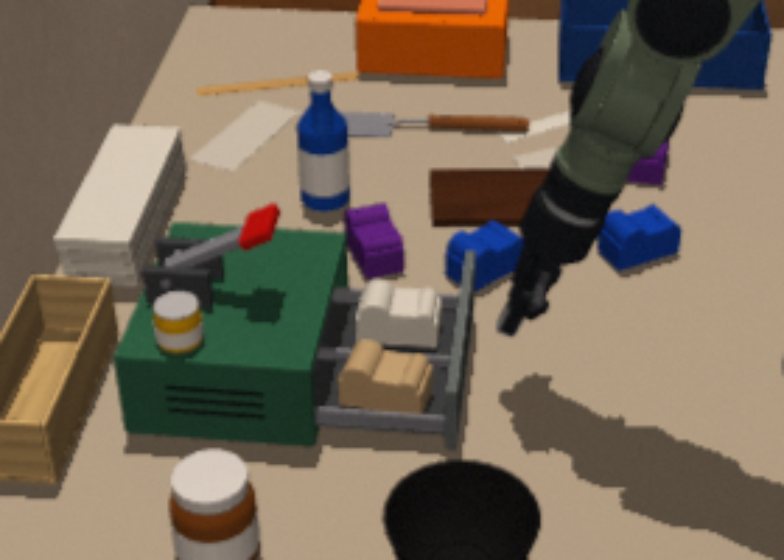

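```bash
python3 -m handwheel '[[0,0,0.5,-1.4,0,0,0],[0,0,0.86,-2.35,0,0,0],[0,0,1.1,-3,0,0,0],[0,0,1.38,-3.76,0,0,0],[0,0,1.72,-4.7,0,0,0],[0,0,2.24,-6.1,0,0,0],[0,0,2.75,-7.5,0,0,0],[0,0,3.27,-8.9,0,0,0],[0,0,3.78,-10.3,0,0,0],[0,0,4.3,-11.7,0,0,0],[0,0,4.47,-12.2,0,0,0],[0,0,4.47,-12.2,0,0,0]]'
python3 - <<'E'
from h import *
cv2.imwrite('pics/w7.png',snapshot('wrist'))
cv2.imwrite('pics/s7.png',cv2.resize(snapshot('side')[130:330,130:410],None,fx=2.8,fy=2.8))
E
```

```text
time: 14.28
ee_pos: [0.553, 0.0465, 0.0724]
tool_rot: [0.58, 0.579, -0.406, -0.404]
contact_force: [0.2, 0.7, -0.7]
width: 0.001
```

View pics/s7.png

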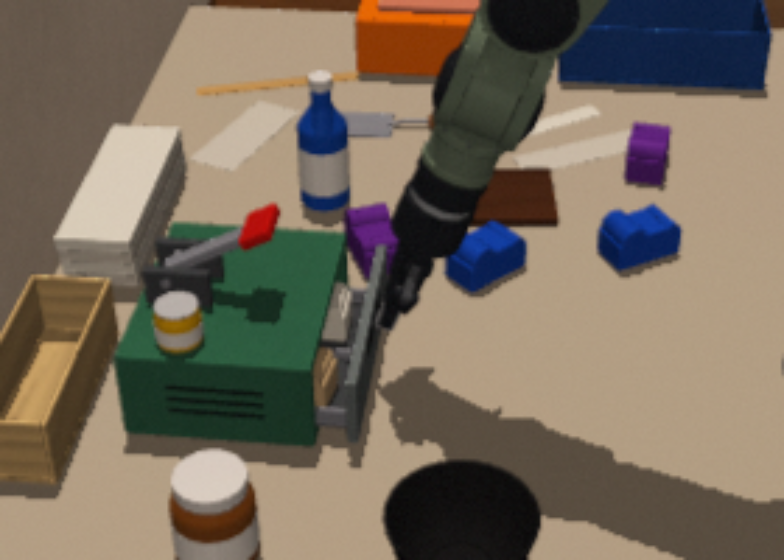

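The drawer has moved in smoothly and is still about 35 mm proud. Continuing slowly and watching the force.

```bash
python3 -m handwheel '[[0,0,0.34,-0.94,0,0,0],[0,0,0.6,-1.65,0,0,0],[0,0,0.76,-2.07,0,0,0],[0,0,0.76,-2.07,0,0,0]]';python3 -m handwheel '[[0,0,0.17,-0.47,0,0,0],[0,0,0.34,-0.94,0,0,0],[0,0,0.34,-0.94,0,0,0]]'
```

```text
time: 14.88
ee_pos: [0.574, 0.0462, 0.0719]
tool_rot: [0.58, 0.579, -0.406, -0.405]
contact_force: [-0.9, -0.3, -0.8]
width: 0.0
time: 15.25
ee_pos: [0.582, 0.0462, 0.0711]
tool_rot: [0.579, 0.578, -0.407, -0.406]
contact_force: [-2.2, 1.3, -0.8]
width: -0.002
```

```bash
for i in 1 2 3; do python3 -m handwheel '[[0,0,0.1,-0.28,0,0,0],[0,0,0.14,-0.38,0,0,0],[0,0,0.14,-0.38,0,0,0]]'|grep -E "ee_pos|contact"; done
```

```text
ee_pos: [0.5877, 0.0462, 0.0719]
contact_force: [-3.4, 0.5, -1.5]
ee_pos: [0.588, 0.0462, 0.0707]
contact_force: [-15.5, -1.1, 9.9]
ee_pos: [0.5882, 0.0463, 0.0693]
contact_force: [-25.7, -0.4, 17.8]
```

```bash
python3 -m handwheel '[[0,0,-0.34,0.94,0,0,0],[0,0,-1,2.8,0,0,0],[0,0,-3,4.7,0,0,0],[0,0,-6,6,0,0,0],[0,0,-10,7,0,0,0],[0,0,-13,7,0,0,0],[0,0,-13,7,0,0,0]]'
python3 - <<'E'
from h import *
im=snapshot('wrist');cv2.imwrite('pics/w8.png',im);c=cal('wrist')
cv2.imwrite('pics/s8.png',cv2.resize(snapshot('side')[130:330,130:410],None,fx=2.8,fy=2.8))
cv2.imwrite('pics/c8.png',cv2.resize(snapshot('scene')[180:310,165:345],None,fx=4.2,fy=4.2))
np.savez('pics/w8.npz',f=c[0],cx=c[1],cy=c[2],T=c[3])
print(sensors.observe()['ee_pos'])
E
```

```text
time: 17.25
ee_pos: [0.4889, 0.0463, 0.174]
tool_rot: [0.582, 0.58, -0.404, -0.402]
contact_force: [0.3, -0.3, -0.3]
width: 0.003
[0.486461   0.04640058 0.17016808]
```

View pics/w8.png

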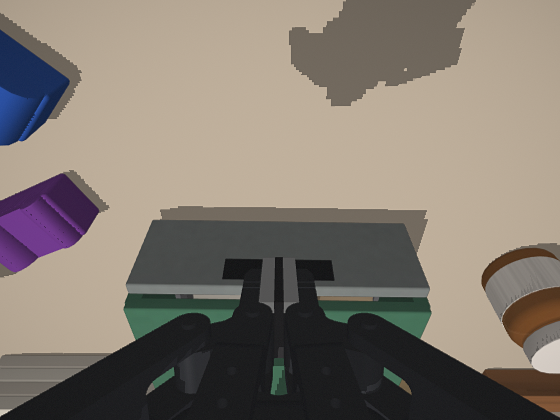

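View pics/s8.png

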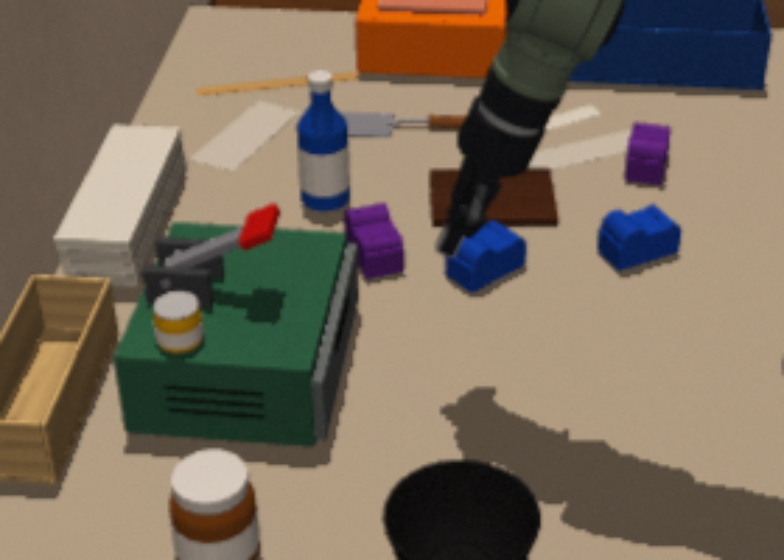

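View pics/c8.png

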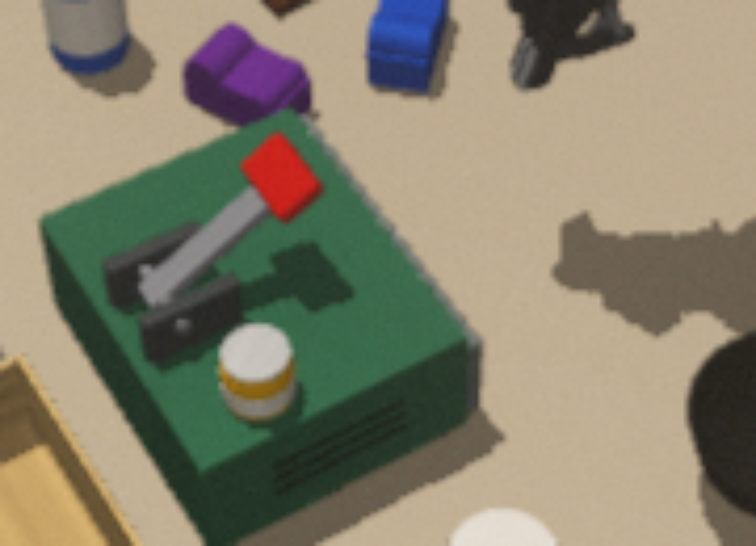

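Run:
```python
from h import *
d=np.load('pics/w8.npz');c=(float(d['f']),float(d['cx']),float(d['cy']),d['T'])
im=cv2.imread('pics/w8.png');cv2.imwrite('pics/w8c.png',cv2.resize(im[210:320,115:445],None,fx=2.4,fy=5,interpolation=cv2.INTER_NEAREST))
print(c[3].round(3))
for u in (150,210,380):
  g=im[270:325,u];print(u,[(270+i,*map(int,g[i])) for i in range(0,55,1) if 10<i<48])
```

```text
[[ 0.001  0.787  0.617  0.365]
 [ 1.     0.001 -0.003  0.046]
 [-0.003  0.617 -0.787  0.279]
 [ 0.     0.     0.     1.   ]]
150 [(281, 74, 74, 72), (282, 73, 73, 71), (283, 74, 76, 74), (284, 99, 101, 98), (285, 119, 122, 118), (286, 125, 128, 123), (287, 127, 130, 126), (288, 125, 128, 125), (289, 125, 129, 125), (290, 126, 128, 124), (291, 127, 129, 125), (292, 127, 131, 127), (293, 114, 117, 113), (294, 47, 54, 42), (295, 39, 48, 33), (296, 42, 50, 34), (297, 41, 49, 34), (298, 46, 56, 38), (299, 53, 65, 43), (300, 53, 64, 42), (301, 53, 65, 42), (302, 53, 65, 43), (303, 53, 66, 43), (304, 52, 65, 43), (305, 54, 67, 43), (306, 54, 67, 43), (307, 54, 67, 43), (308, 70, 89, 57), (309, 84, 107, 67), (310, 88, 112, 71), (311, 91, 114, 72), (312, 91, 114, 72), (313, 90, 113, 72), (314, 91, 114, 73), (315, 91, 114, 72), (316, 91, 114, 72), (317, 92, 115, 74)]
210 [(281, 73, 74, 72), (282, 73, 74, 72), (283, 72, 72, 70), (284, 78, 80, 77), (285, 104, 107, 103), (286, 119, 122, 118), (287, 126, 129, 125), (288, 126, 128, 126), (289, 126, 128, 125), (290, 126, 129, 125), (291, 125, 129, 1
[... 567 characters left out ...]
0), (283, 71, 72, 70), (284, 70, 71, 70), (285, 71, 72, 70), (286, 72, 72, 70), (287, 95, 97, 94), (288, 118, 121, 118), (289, 124, 126, 122), (290, 125, 129, 125), (291, 126, 128, 126), (292, 126, 128, 125), (293, 125, 127, 125), (294, 126, 129, 125), (295, 126, 129, 123), (296, 119, 123, 119), (297, 49, 56, 44), (298, 38, 48, 31), (299, 40, 49, 33), (300, 39, 50, 32), (301, 45, 56, 37), (302, 52, 66, 44), (303, 53, 66, 44), (304, 53, 65, 43), (305, 52, 66, 44), (306, 54, 66, 45), (307, 54, 66, 44), (308, 54, 65, 43), (309, 54, 65, 45), (310, 52, 65, 43), (311, 67, 85, 55), (312, 83, 105, 67), (313, 88, 111, 71), (314, 90, 114, 72), (315, 92, 116, 72), (316, 80, 100, 65), (317, 36, 39, 32)]
```

View pics/w8c.png

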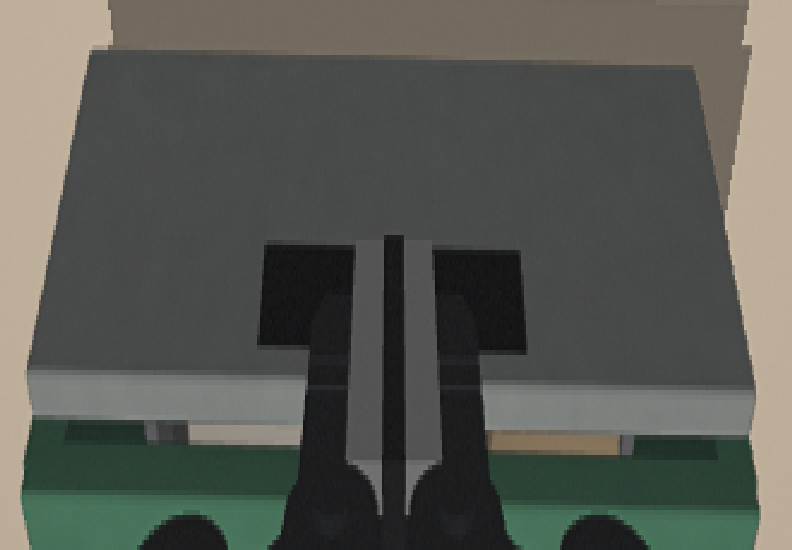

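Run:
```python
from h import *
d=np.load('pics/w8.npz');c=(float(d['f']),float(d['cx']),float(d['cy']),d['T'])
for u,r in ((210,(284.8,294.2,298.6,308.9)),(380,(287.3,296.7,301.3,311.3))):
    print([ray('w',u,v,z,c)[0].round(4) for v,z in zip(r,(.092,.092,.094,.106))])
```

```text
[np.float64(0.5909), np.float64(0.6024), np.float64(0.6053), np.float64(0.6022)]
[np.float64(0.5936), np.float64(0.6052), np.float64(0.6084), np.float64(0.6049)]
```

Drawer home: the inner face of the front meets the cabinet face (both at about 0.603 m), it hit a hard stop, and it stayed put after I backed off. Next is the lever pad.

Run:
```python
from h import *
print(tri((231.9,222.1),(222.1,210.7)),ray('scene',231.9,222.1,.194),ray('side',222.1,210.7,.194))
print(proj('scene',[(.670,.042,.196)]),proj('side',[(.670,.042,.196)]))
print(plan((.640,.042,.27),down(np.pi/2)),plan((.664,.042,.225),down(np.pi/2)))
```

```text
[0.67722331 0.04054121 0.18502175] [0.6816765  0.04864663 0.194     ] [0.67386948 0.05148297 0.194     ]
[[234.34003808 218.32173353]] [[223.98272761 208.32960493]]
(array([ -0.46,  -4.1 , -17.85]), array([ 2.009e+01,  1.000e-02, -1.800e-01])) (array([ -0.45,   0.95, -18.56]), array([ 2.009e+01,  1.000e-02, -1.800e-01]))
```

```bash
python3 -m handwheel '[[0,0,-3,0,7,0,0],[0,0,-7,-1,14,0,0],[0,-0.1,-9,-5,20,0,0],[0,-0.1,-8,-9,20,0,0],[0,-0.1,-6,-13,20,0,0],[0,-0.1,-4.5,-17,20,0,0],[0,-0.1,-3,-18.5,20,0,0],[0,-0.1,-1,-18.5,20,0,0],[0,-0.1,1,-18.5,20,0,0],[0,-0.1,1,-18.5,20,0,0]]'
python3 - <<'E'
from h import *
cv2.imwrite('pics/w9.png',snapshot('wrist'))
cv2.imwrite('pics/s9.png',cv2.resize(snapshot('side')[130:330,130:410],None,fx=2.8,fy=2.8))
cv2.imwrite('pics/c9.png',cv2.resize(snapshot('scene')[180:310,165:345],None,fx=4.2,fy=4.2))
print(sensors.observe()['ee_pos'])
E
```

```text
time: 18.65
ee_pos: [0.6611, 0.0457, 0.2209]
tool_rot: [-0.499, -0.498, 0.502, 0.501]
contact_force: [-0.6, -0.2, -0.6]
width: -0.001
[0.6626133  0.04563097 0.22465982]
```

View pics/s9.png

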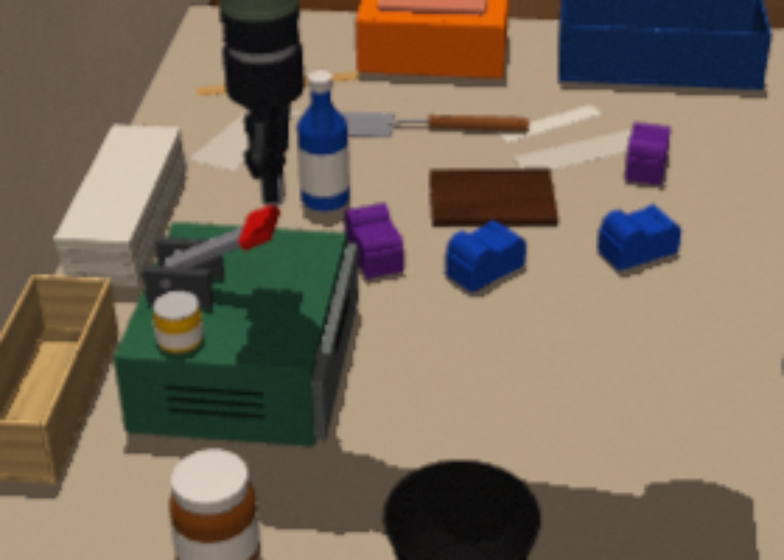

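View pics/c9.png

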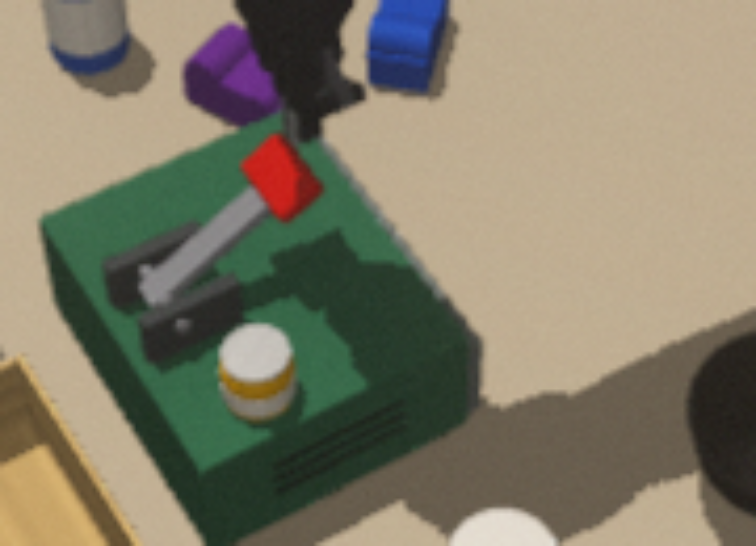

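View pics/w9.png

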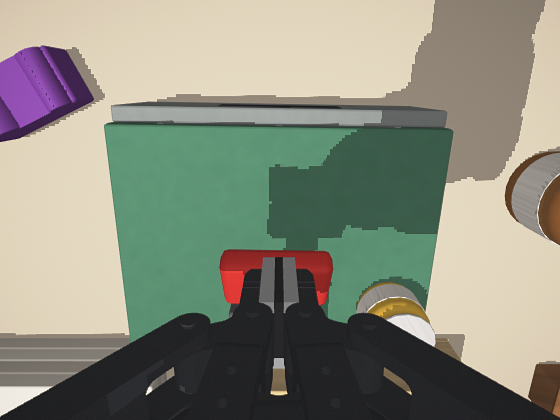

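The fingertips are over the red pad (wrist pad centre (276,270), fingers at 280). The drawer front sits flush along rows 105–125. Pressing down slowly.

```bash
python3 -m handwheel '[[0,0,1,-0.4,0,0,0],[0,0,2,-0.4,0,0,0],[0,0,3,-0.4,0,0,0],[0,0,4,-0.4,0,0,0],[0,0,5,-0.4,0,0,0],[0,0,6,-0.4,0,0,0],[0,0,6.6,-0.4,0,0,0],[0,0,6.6,-0.4,0,0,0]]'
for i in 1 2 3; do python3 -m handwheel '[[0,0,0.3,0,0,0,0],[0,0,0.4,0,0,0,0],[0,0,0.4,0,0,0,0]]'|grep -E "ee_pos|contact"; done
```

```text
time: 19.8
ee_pos: [0.6665, 0.0454, 0.1573]
tool_rot: [-0.501, -0.499, 0.501, 0.499]
contact_force: [0.0, 0.3, 0.5]
width: 0.001
ee_pos: [0.6668, 0.0454, 0.1537]
contact_force: [-0.1, -0.2, -0.5]
ee_pos: [0.6668, 0.0454, 0.1495]
contact_force: [-0.8, 0.3, 0.6]
ee_pos: [0.6668, 0.0454, 0.1457]
contact_force: [-0.0, -0.2, 0.0]
```

Run:
```python
from h import *
cv2.imwrite('pics/w10.png',snapshot('wrist'))
cv2.imwrite('pics/s10.png',cv2.resize(snapshot('side')[130:330,130:410],None,fx=2.8,fy=2.8))
```

```text
(no output)
```

View pics/s10.png

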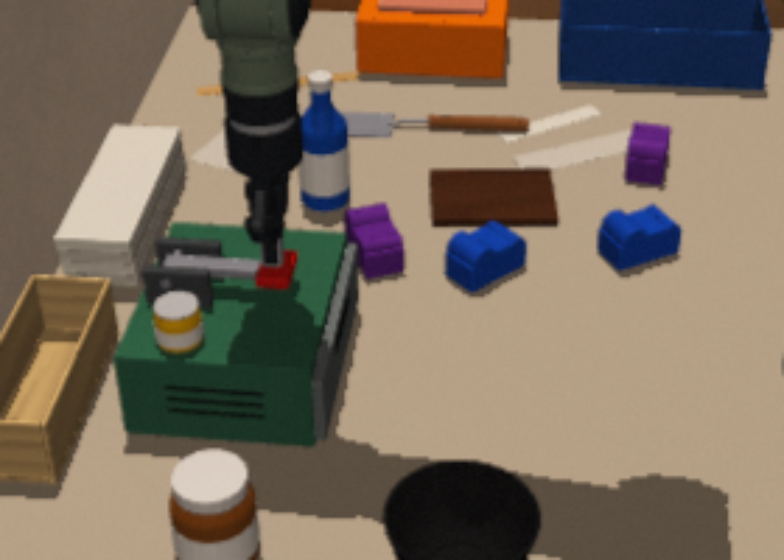

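View pics/w10.png

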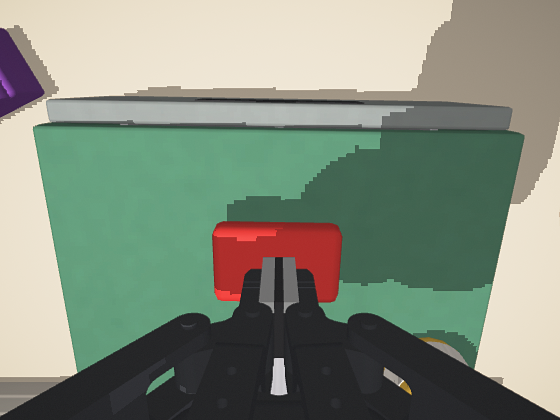

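The lever has snapped down level: the pad is flat at side (277,268). I'll press slightly to confirm the end stop, then lift off.

```bash
python3 -m handwheel '[[0,0,0.2,0,0,0,0],[0,0,0.2,0,0,0,0],[0,0,0.2,0,0,0,0]]'; python3 -m handwheel '[[0,0,-2,0,0,0,0],[0,0,-5,0,0,0,0],[0,0,-10,1,0,0,0],[0,0,-14,5,0,0,0],[0,0,-16,10,0,0,0],[0,0,-16,16,0,0,0],[0,0,-16,20,0,0,0],[0,0,-16,20,0,0,0],[0,0,-16,20,0,0,0],[0,0,-16,20,0,0,0]]'
python3 - <<'E'
from h import *
c=cal('wrist');cv2.imwrite('pics/w11.png',snapshot('wrist'))
cv2.imwrite('pics/s11.png',cv2.resize(snapshot('side')[130:330,130:410],None,fx=2.8,fy=2.8))
cv2.imwrite('pics/c11.png',snapshot('scene'))
print(sensors.observe()['ee_pos'],proj('side',[(.604+.055-.0,.0445,.145)]),proj('scene',[(.659,.0445,.145)]))
E
```

```text
time: 21.4
ee_pos: [0.667, 0.0454, 0.1447]
tool_rot: [0.501, 0.499, -0.5, -0.499]
contact_force: [-1.8, 0.2, 6.7]
width: -0.003
time: 22.65
ee_pos: [0.468, 0.0458, 0.3038]
tool_rot: [0.501, 0.499, -0.501, -0.499]
contact_force: [0.8, 0.7, -0.3]
width: -0.002
[0.4674943  0.04582833 0.30360944] [[228.62016403 223.44785785]] [[238.92303137 229.0066657 ]]
```

View pics/s11.png

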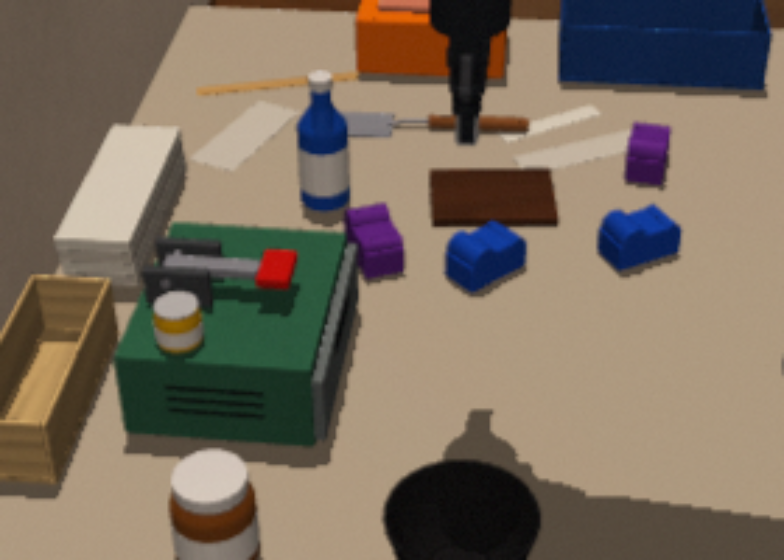

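View pics/c11.png

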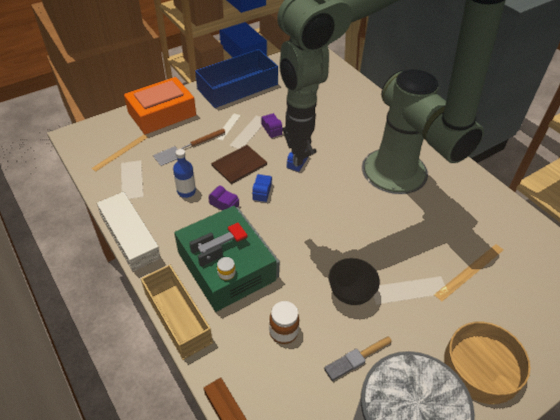

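View pics/w11.png

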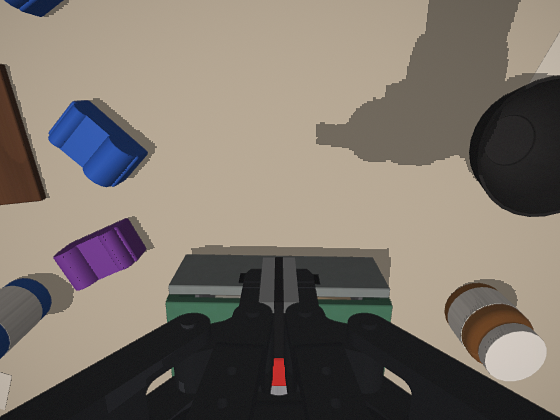

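The lever stays down with the arm away: the pad is at side (229,226), predicted (229,223). The drawer is flush and nothing else has moved. Handing in.

```bash
python3 -c "
from h import *
print(ticket.sign_off())"
```

```text
the job is handed in; nothing more can be done
None
```

I placed the white corbel flat, scrolls up, in the empty (−y) half of the tray. I then pushed the drawer home and pressed the clamp lever down, and handed the job in at about 23 s of the 70 s. The hand-in gave no verdict.

**Last checks:**
- **Corbel:** its outline after release matched the predicted pose, clear of the divider and the tan corbel. I saw no contact with the tan one.
- **Drawer:** it hit a hard stop and stayed after I backed off, with the front within about 0–3 mm of the cabinet face. The camera measurement is no finer than that 3 mm. My last push steps went slightly past home, reaching about 26 N forward and 18 N upward on the tool.
- **Lever:** it snapped level, held against a 7 N check press at the expected height (0.145 m), and stayed down with the arm withdrawn. No force reading caught the snap itself, so this rests on the pictures and the height.
- **Not checked:** the corbels cannot be seen fully inside the closed drawer, so I did not confirm their final rest there.
- **Slip:** one row while lifting away from the placed corbel carried an unintended 4° turn. It was already well clear and had no visible effect.

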